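# Thread the press plate over the lantern jig's rod and lock it down

## Robot

A 6-joint arm with a two-finger parallel gripper is mounted at the origin on the work surface. World frame = base frame: x ahead of the robot, y to its left, z up, the work surface at z = 0. Lengths are in m, angles in degrees, forces in N, time in s.
With the tool pointing down it reaches from about 0.225 to 0.875 m from the base axis. Payload 3.4 kg.
Tool frame: the origin (TCP) lies midway between the tips of the shut fingers; the grasp point (between the pads) lies 19 mm behind it; z points along the fingers, y is the line along which they close (so a half turn about z gives the same grasp; the last joint's range is limited). The gripper opens to 85 mm and grips with 20 to 120 N. Pads are 22 mm wide; open, the fingers measure 114 mm over their backs; the gripper's body (76 mm by 85 mm) begins 54 mm behind the grasp point. The pads swing forward as they close: fully open they stand 13 mm farther back than shut.
Start: joints at [67.552, 15.808, 86.224, -0, 77.962, -6.933], TCP at [0.154, 0.554, 0.231] pointing down, gripper open.
Joint ranges: [-165.64, 165.64], [-43.16, 119.46], [12.63, 154.43], [-67.54, 247.53], [6.08, 155.33], [-154.97, 154.97]. Speed limits (degrees/s): [147.25, 147.25, 180, 180, 180, 180].

## Interface

Orientations are given as a 3x3 rotation matrix whose columns are the frame's x, y, z axes.
In Python, from rig import bot gives the robot as it stands.
- The arm moves only by the shell command python3 -m handwheel 'ROWS' [FORCE]. ROWS is JSON, a list of rows, each a list of 3 entries, a list of its own where there are three numbers: the shift along the tool's x, y, z in mm, then the turn, a rotation vector about the tool's x, y, z in degrees, then the closure, from 0 (fully open) to 1 (shut). A call has 1 to 12 rows; each row shifts and turns the commanded pose from where the row before left it, along the tool's axes as they then stand; what a row does not reach is not made up. A row lasts 1/12 s, in which the tool goes at most 41.7 mm and 7.16 degrees, less where a joint would pass 70% of its speed; a pose out of reach is approached as far as the arm can. A call is refused whole if a number of a shift passes 41.7 or a number of a turn 7.16, either way. A call with a gripper value outside its range is refused whole. The fingers move at their own pace and stop on an object; FORCE is the grip in N (left out, the last holds). Time passes only in rows, so rows that do not move let the fingers close. It gives the time, the measured TCP pose, the force, the opening and the grip force at its end, in the units of the state.
- bot.sense(): the state, without advancing time (a new reading comes with each control period).
- bot.camera(name): name is "side" or "top" or "wrist"; returns (picture, depth): 400x640x3 uint8, blue, green, red; 400x640 float32, m along the optical axis (not along the pixel's ray), 0 where there is no reading.
- bot.camera_model(name): a dict with "fx", "fy", "cx", "cy" (pixels), "rvec" (rotation vector, rad) and "tvec" (3), from world to camera coordinates, as OpenCV has them; the wrist camera has in their place "hand_eye" (4x4, takes a point from camera to tool coordinates, whose origin is the TCP and whose axes are the flange's). Camera axes: x right, y down, z forward; pixel columns grow to the right and rows downward; lengths in m; the calibration is good to about 2 mm. A picture is of the moment at which its call begins: read the wrist's pose just before it. camera_model takes no time and is no camera call.
- bot.finish_job(): hands the job in; it is judged then, once.
The state is a dict: "time": time; "joint_positions": joint angles; "joint_velocities": joint speeds; "joint_torque": joint torques, N m; "tool_pos": TCP position; "tool_rot": TCP orientation; "ft_force": force on the tool from outside, world axes, zero at the start; "moment": the same for the moment, N m; "finger_gap": opening from 0.0 (shut) to 1.0 (fully open); "gripper_force": force on a finger pad.
Only numpy, scipy, OpenCV 4.12 (cv2) and the standard library are available. Lean on these libraries where they do the work, as an engineer would, in place of code of your own. Each camera call takes 0.05 s, during which the arm holds its last target. There are 200 camera calls.

## Task

Pick up the steel press plate by its wooden handle and lower it, level and gently, over the tall rod of the lantern jig until it lies flat on the rim of the brass tier; the rod leans a little, so feel your way and never force, jam or drop the plate. Let go of the plate, then turn the jig's keeper by its knob until its nose lies fully over the plate. Leave everything else where it is.

Things in the scene. Friction and masses are not known exactly. Their poses are not given: they have to be found in the camera images.
- jig: lantern jig fixed to the bench: wooden board 130 (x) x 200 (y) x 20 mm, reaching from y = -65 to +135 mm; on it a round brass lantern tier (90 mm across, flat rim 70 mm above the bench) with a tall rod in its middle, and the keeper's post at y = +100 mm. Origin: on the bench, below the rod's foot; z up
- rod_nominal (a point): where the tip of the jig's round steel rod (12 mm thick, the last 8 mm tapering to a flat 9 mm tip) would be if it were upright: 170 mm above the bench, over the jig's origin. The rod is firm but leans 0.04 rad to a side that is not told and varies, so its tip is 6 mm off this point sideways, less in proportion lower down (2 mm at the tier's rim)
- plate: loose press plate lying flat: steel disc 96 mm across, 8 mm thick, with a hub 32 mm across rising to 24 mm above the underside and a 14 mm bore through it for the rod; a flat arm 30 mm wide, 8 mm thick runs to -x, ending 105 mm from the bore, and carries the handle. About 0.4 kg. Origin: centre of the bore, on the underside; z up. It may be put on with its handle any way clear of the keeper
- plate_handle (a point): middle of the plate's upright wooden handle, 85 mm from the bore along the plate's -x and 35 mm above the underside: a block 32 mm (plate's x) by 14 mm (plate's y), from 8 to 53 mm above the underside
- keeper (a joint): turn of the keeper about its upright post (rad): a flat steel bar 16 mm wide, 6 mm thick, underside 82 mm above the bench, 4 mm over the seated disc. At 0 its nose points along the jig's -x, clear of the plate, its knob along +x; grows anticlockwise seen from above; at 1.57 the nose points at the rod and lies over the disc; stop at 1.6. Light friction (0.04 N m), stays where left
- keeper_knob (a point): top centre of the keeper's knob, an upright steel pin 12 mm thick standing from 6 to 46 mm above the keeper's underside, 42 mm from the post's axis; its top is 128 mm above the bench
- keeper_nose (a point): tip of the keeper's nose, 74 mm from the post's axis, on the side opposite the knob
- hammer: bench hammer with a wooden handle, lying flat; to be left alone
- driver: screwdriver with a wooden handle, lying flat; to be left alone
- hoop: plain brass hoop, 80 mm across, 35 mm high; to be left alone (origin: underside)
- jar: brown glass jar, 64 mm across, 85 mm high; to be left alone (origin: underside)
- discs: little pile of metal discs, 68 mm across, 15 mm high; to be left alone (origin: underside)
- pan: small dark steel bowl, 90 mm across, 30 mm high; to be left alone (origin: underside)
- cap: cone-shaped brass lantern cap, 80 mm across, 50 mm high; to be left alone (origin: underside)

How it is judged:
By the outcome, as a careful person would: the job done as asked, in the order asked, and still so for the second after the job is handed in, with the robot touching nothing.
It also fails if it takes over 72 s, if anything falls off the work surface, if the arm or the gripper's body presses on something with over 40 N, if the wrist force passes 120 N, or if a joint passes its speed limit or range.

## Working session

There is one attempt and no reset: what is moved stays moved. The work goes in short steps, Python scripts to look and compute and a shell command to move; the robot and the scene stay as the last step left them, time stands still between calls to the robot, and variables do not carry over. Pictures are saved under pics/ and viewed, at most 11 in all, crops included, and the job is handed in when it is done.

```bash
ls; mkdir -p pics; python3 - <<'E'
from rig import bot
import cv2,numpy as np
s=bot.sense();print({k:np.round(v,3).tolist() for k,v in s.items()})
for n in("top","side"):
    p,d=bot.camera(n);cv2.imwrite(f"pics/{n}0.png",p);np.save(f"pics/{n}0.npy",d);print(n,bot.camera_model(n))
print(bot.camera_model("wrist"))
E
```

```text
pics
{'time': 0.0, 'joint_positions': [67.551, 15.847, 86.296, 0.0, 77.961, -6.932], 'joint_velocities': [-0.035, -0.117, 0.038, -0.026, 0.014, 0.04], 'joint_torque': [-0.001, -41.676, -24.581, -0.0, 0.011, -0.0], 'tool_pos': [0.154, 0.554, 0.23], 'tool_rot': [[-0.964, 0.268, -0.001], [0.268, 0.964, -0.002], [0.0, -0.002, -1.0]], 'ft_force': [-0.3, -1.031, 0.499], 'moment': [0.017, -0.031, 0.015], 'gripper_force': 0.0, 'finger_gap': 0.998}
top {'fx': 490.83597118549625, 'fy': 490.83597118549625, 'cx': 323.36000292667353, 'cy': 188.33910268143015, 'rvec': array([ 2.13385915, -2.12122054,  0.17729847]), 'tvec': array([0.04193912, 0.53350841, 1.32600214])}
side {'fx': 429.7021201669466, 'fy': 429.7021201669466, 'cx': 313.4118708013492, 'cy': 200.00720429714931, 'rvec': array([ 2.30237282, -0.62886056,  0.25091508]), 'tvec': array([-0.44681672,  0.29345228,  1.31662695])}
{'fx': 281.91547483118467, 'fy': 281.91547483118467, 'cx': 318.1866863196284, 'cy': 199.83657690725684, 'hand_eye': array([[ 8.53471109e-04, -9.62574189e-01, -2.71016978e-01,
         6.82088974e-02],
       [ 9.99998461e-01,  4.06048514e-04,  1.70697046e-03,
        -1.02861448e-03],
       [-1.53303967e-03, -2.71018018e-01,  9.62573054e-01,
        -1.42999406e-01],
       [ 0.00000000e+00,  0.00000000e+00,  0.00000000e+00,
         1.00000000e+00]])}
```

View pics/top0.png

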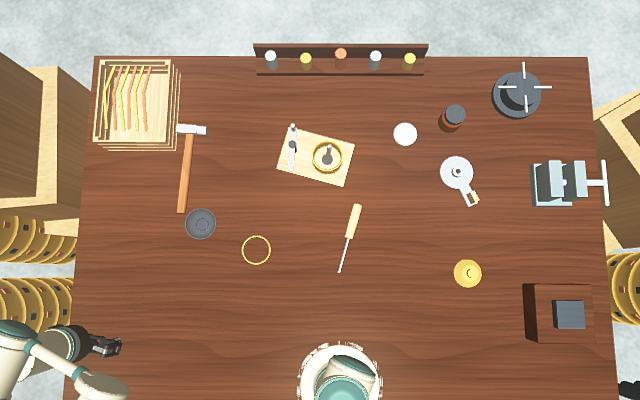

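View pics/side0.png

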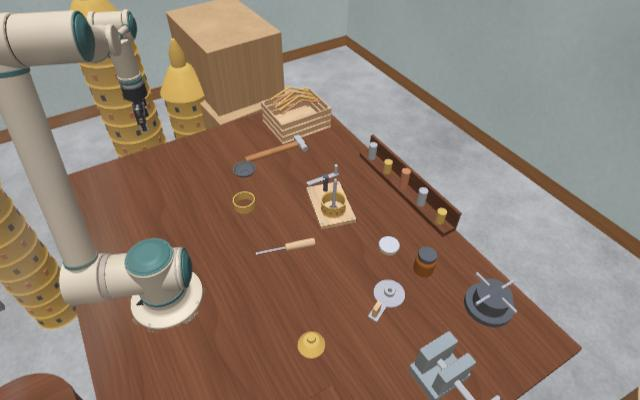

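The top view shows the plate at (457,172) with its handle at about (473,200). The jig is at (315,157), its rod at about (327,157), and the keeper post is near (292,145). The side view agrees. Next I measure them.

```bash
cat > h.py <<'E'
import cv2,numpy as np
from rig import bot
def cam(n):
    m=bot.camera_model(n);K=np.array([[m["fx"],0,m["cx"]],[0,m["fy"],m["cy"]],[0,0,1]])
    if "rvec" in m:
        R=cv2.Rodrigues(m["rvec"])[0];return K,R.T,-R.T@m["tvec"]
    s=bot.sense();T=np.eye(4);T[:3,:3]=s["tool_rot"];T[:3,3]=s["tool_pos"];T=T@m["hand_eye"];return K,T[:3,:3],T[:3,3]
def plane(c,uv,z):
    K,R,o=c;uv=np.atleast_2d(uv).astype(float);r=np.c_[uv,np.ones(len(uv))]@np.linalg.inv(K).T@R.T
    return o+r*((z-o[2])/r[:,2])[:,None]
def cloud(c,d):
    K,R,o=c;v,u=np.mgrid[:d.shape[0],:d.shape[1]]
    r=np.stack([u,v,np.ones_like(u)],-1)@np.linalg.inv(K).T
    return r*d[...,None]@R.T+o
def proj(c,P):
    K,R,o=c;q=(np.atleast_2d(P)-o)@R@K.T;return q[:,:2]/q[:,2:]
E
python3 - <<'E'
from h import *
p=cv2.imread("pics/top0.png");d=np.load("pics/top0.npy");c=cam("top");P=cloud(c,d)
hsv=cv2.cvtColor(p,cv2.COLOR_BGR2HSV)
# plate: grey, in window
m=np.zeros(d.shape,np.uint8);m[145:215,430:490]=255
steel=m&((hsv[...,1]<60)*255).astype(np.uint8)
wood=m&(((hsv[...,1]>70)&(hsv[...,2]>150))*255).astype(np.uint8)
for n,k in(("steel",steel),("wood",wood)):
    cs=max(cv2.findContours(k,0,1)[0],key=cv2.contourArea);print(n,cv2.minAreaRect(cs),cv2.contourArea(cs),P[k>0][:,2].round(3)[::40])
    h=0.008 if n=="steel" else .053
    q=plane(c,cs[:,0],h)[:,:2].astype(np.float32);print(cv2.minAreaRect(q)) 
# opening to drop the arm
er=cv2.morphologyEx(steel|wood,cv2.MORPH_OPEN,cv2.getStructuringElement(2,(23,23)))
cs=max(cv2.findContours(er,0,1)[0],key=cv2.contourArea);print("disc",cv2.minEnclosingCircle(plane(c,cs[:,0],.008)[:,:2].astype(np.float32)))
# board
b=np.zeros(d.shape,np.uint8);b[115:195,265:365]=255
b&=((hsv[...,2]>170)&(hsv[...,1]>40)&(hsv[...,1]<140)).astype(np.uint8)*255
cs=np.vstack(cv2.findContours(b,0,1)[0]);print("board",cv2.minAreaRect(plane(c,cs[:,0],.02)[:,:2].astype(np.float32)))
w=P[115:195,265:365].reshape(-1,3)
for lo,hi in((.06,.08),(.085,.1),(.12,.135),(.15,.2)):
    q=w[(w[:,2]>lo)&(w[:,2]<hi)];print(lo,len(q),q.mean(0).round(4) if len(q) else 0,q.min(0) if len(q) else 0,q.max(0) if len(q) else 0)
cv2.imwrite("pics/top_jig.png",cv2.resize(np.hstack([p[110:200,265:365],p[140:230,430:490]]),None,fx=5,fy=5,interpolation=2))
E
```

```text
steel ((463.0865783691406, 178.74313354492188), (52.286155700683594, 32.5201416015625), 43.83086395263672) 1055.0 [-0.004  0.013  0.01   0.011  0.012  0.01   0.011  0.021  0.007  0.011
  0.006  0.027  0.009  0.01   0.01   0.013  0.009  0.006  0.009  0.014
  0.011  0.014  0.008  0.008  0.008  0.055  0.024]
((0.5706497430801392, -0.35691630840301514), (0.148185595870018, 0.09706231206655502), 44.76226043701172)
wood ((447.5, 199.0), (14.0, 35.0), 90.0) 389.5 [ 0.     0.005 -0.006  0.055 -0.001  0.004  0.     0.003  0.003 -0.001
  0.005  0.004  0.     0.001  0.     0.002 -0.003  0.001  0.002  0.005
  0.002  0.003]
((0.5040497779846191, -0.2979385256767273), (0.03919728472828865, 0.0966036319732666), 0.3209795355796814)Traceback (most recent call last):
  File "<stdin>", line 14, in <module>
ValueError: max() iterable argument is empty
```

```bash
python3 - <<'E'
from h import *
p=cv2.imread("pics/top0.png");d=np.load("pics/top0.npy");c=cam("top");P=cloud(c,d)
hsv=cv2.cvtColor(p,cv2.COLOR_BGR2HSV)
m=np.zeros(d.shape,np.uint8);m[145:215,430:490]=255
steel=m&((hsv[...,1]<60)*255).astype(np.uint8)
cs=max(cv2.findContours(steel,0,1)[0],key=cv2.contourArea)
f=cv2.drawContours(np.zeros_like(m),[cs],-1,255,-1)
dt=cv2.distanceTransform(f,2,5);_,r,_,ctr=cv2.minMaxLoc(dt);
near=[q for q in cs[:,0] if abs(np.hypot(*(q-ctr))-r)<2.5];print("disc",plane(c,[ctr],.008),r,cv2.fitEllipse(np.array(near)),plane(c,[cv2.fitEllipse(np.array(near))[0]],.008))
hw=(m>0)&(P[...,2]>.04);print("handle",P[hw].mean(0),hw.sum(),cv2.minAreaRect(P[hw][:,:2].astype(np.float32)))
hb=(m>0)&(P[...,2]>.018)&(P[...,2]<.032);print("hub",P[hb].mean(0),hb.sum())
b=np.zeros(d.shape,np.uint8);b[115:195,265:365]=255
b&=((hsv[...,2]>170)&(hsv[...,1]>40)&(hsv[...,1]<140)).astype(np.uint8)*255
cs=np.vstack(cv2.findContours(b,0,1)[0]);print("board",cv2.minAreaRect(plane(c,cs[:,0],.02)[:,:2].astype(np.float32)))
w=P[115:195,265:365].reshape(-1,3)
for lo,hi in((.06,.08),(.085,.1),(.12,.135),(.15,.2)):
    q=w[(w[:,2]>lo)&(w[:,2]<hi)];print(lo,len(q),q.mean(0).round(4) if len(q) else 0,q.min(0) if len(q) else 0,q.max(0) if len(q) else 0)
cv2.imwrite("pics/top_jig.png",cv2.resize(np.hstack([p[110:200,265:365],p[140:230,430:490]]),None,fx=5,fy=5,interpolation=2))
E
```

```text
disc [[ 0.58994397 -0.33729138  0.008     ]] 16.196897506713867 ((456.0359802246094, 172.00135803222656), (31.983516693115234, 33.35601043701172), 135.3961639404297) [[ 0.5899405  -0.33739492  0.008     ]]
handle [ 0.46814028 -0.28948615  0.32453659] 94 ((0.4120492935180664, -0.16916251182556152), (0.03064858168363571, 0.4678187966346741), 26.228336334228516)
hub [ 0.57570546 -0.34290605  0.02459574] 106
board ((0.6204177737236023, 0.0736156553030014), (0.20862294733524323, 0.16902241110801697), 70.93211364746094)
0.06 244 [0.6274 0.0363 0.0686] [ 0.57936345 -0.00632758  0.06019331] [0.66692308 0.12652635 0.07922349]
0.085 247 [0.6329 0.1301 0.09  ] [0.5749018  0.02719967 0.08500754] [0.69856807 0.14445411 0.09999338]
0.12 25 [0.6636 0.0937 0.1288] [0.6157292  0.0274395  0.12000926] [0.69443991 0.13270089 0.13417942]
0.15 23 [0.6205 0.0305 0.1656] [0.61654397 0.02506472 0.15043996] [0.62687079 0.03549038 0.17492923]
```

View pics/top_jig.png

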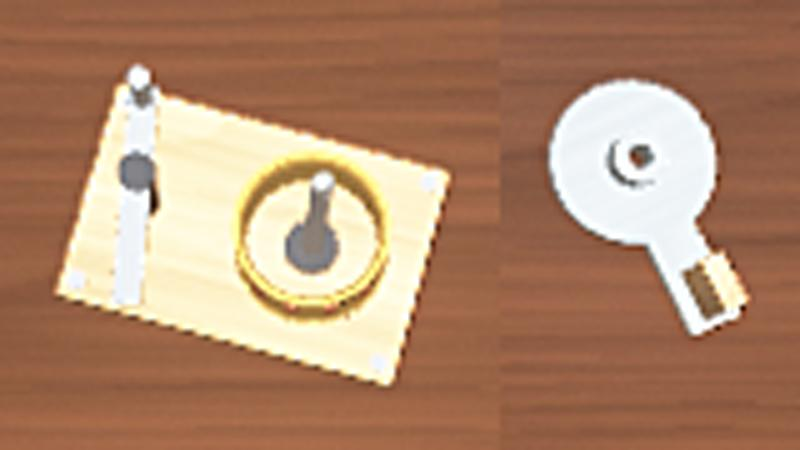

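The crop shows the plate's bore at (458,171), the handle top at about (474,196), the rod tip at (329.4,146.4), the keeper nose at (291,169) and the knob top at (293,125). Next I work out the world positions.

```bash
python3 - <<'E'
from h import *
c=cam("top");print("cam",c[2])
t=lambda x,y:[265+(x-2)/5,110+(y-2)/5]
r=lambda x,y:[430+(x-502)/5,140+(y-2)/5]
for n,uv,z in(("bore",r(641,155),.024),("handtop",r(722,282),.053),("armend1",r(693,335),.008),("armend2",r(742,308),.008),
 ("rodtip",t(322,182),.17),("post",t(136,172),.09),("nose",t(128,300),.088),("knob",t(138,78),.128),("b1",t(57,294),.02),("b2",t(392,385),.02),("b3",t(449,172),.02),("b4",t(120,83),.02),("tier",t(314,233),.07)):
    print(n,plane(c,[uv],z)[0].round(4))
E
```

```text
cam [0.29650724 0.03466973 1.39841097]
bore [ 0.5907 -0.3383  0.024 ]
handtop [ 0.5128 -0.3723  0.053 ]
armend1 [ 0.4893 -0.368   0.008 ]
armend2 [ 0.5051 -0.3966  0.008 ]
rodtip [0.6226 0.0303 0.17  ]
post [0.649  0.1324 0.09  ]
nose [0.5774 0.1357 0.088 ]
knob [0.6909 0.1294 0.128 ]
b1 [0.5953 0.1818 0.02  ]
b2 [ 0.5432 -0.0107  0.02  ]
b3 [ 0.6687 -0.0437  0.02  ]
b4 [0.7214 0.1479 0.02  ]
tier [0.6199 0.0343 0.07  ]
```

Checks pass: the bore-to-handle distance comes out at 85 mm, and the post sits 100 mm from the rod. Jig yaw is about -15°, plate yaw about 23.6°. I move above the handle.

```bash
R='[[-22.9,-30.7,0],[0,0,0],0]'; python3 -m handwheel '[[[-22.9,-30.7,0],[0,0,0],0],[[-22.9,-30.7,0],[0,0,0],0],[[-22.9,-30.7,0],[0,0,0],0],[[-22.9,-30.7,0],[0,0,0],0],[[-22.9,-30.7,0],[0,0,0],0],[[-22.9,-30.7,0],[0,0,0],0],[[-22.9,-30.7,0],[0,0,0],0],[[-22.9,-30.7,0],[0,0,0],0],[[-22.9,-30.7,0],[0,0,0],0],[[-22.9,-30.7,0],[0,0,0],0],[[-22.9,-30.7,0],[0,0,0],0],[[-22.9,-30.7,0],[0,0,0],0]]'
python3 -m handwheel '[[[-22.9,-30.7,0],[0,0,0],0],[[-22.9,-30.7,0],[0,0,0],0],[[-22.9,-30.7,0],[0,0,0],0],[[-22.9,-30.7,0],[0,0,0],0],[[-22.9,-30.7,0],[0,0,0],0],[[-22.9,-30.7,0],[0,0,0],0],[[-22.9,-30.7,0],[0,0,0],0],[[-22.9,-30.7,0],[0,0,0],0],[[-22.9,-30.7,0],[0,0,0],0],[[-22.9,-30.7,0],[0,0,0],0],[[-22.9,-30.7,0],[0,0,0],0],[[-22.9,-30.7,0],[0,0,0],0]]'
python3 -m handwheel '[[[-22.9,-30.7,0],[0,0,0],0],[[-22.9,-30.7,0],[0,0,0],0],[[0,0,0],[0,0,6.36],0],[[0,0,0],[0,0,6.36],0],[[0,0,0],[0,0,6.36],0],[[0,0,0],[0,0,6.36],0],[[0,0,0],[0,0,6.36],0],[[0,0,0],[0,0,6.36],0],[[0,0,0],[0,0,6.36],0],[[0,0,0],[0,0,6.36],0],[[0,0,0],[0,0,0],0],[[0,0,0],[0,0,0],0]]'
python3 - <<'E'
from h import *
c=cam("wrist");p,d=bot.camera("wrist");cv2.imwrite("pics/w1.png",p);np.save("pics/w1.npy",d)
s=bot.sense();print(s["tool_pos"],s["tool_rot"],s["joint_positions"],s["ft_force"])
np.savez("pics/w1c.npz",*c)
E
```

```text
time: 1.1
tool_pos: [0.3199, 0.1239, 0.2312]
tool_rot: [[-0.964, 0.267, 0.0], [0.267, 0.964, 0.0], [-0.0, 0.0, -1.0]]
ft_force: [1.9, 0.3, -0.2]
finger_gap: 1.0
gripper_force: 0.0
time: 2.1
tool_pos: [0.4864, -0.3046, 0.2307]
tool_rot: [[-0.963, 0.268, -0.001], [0.268, 0.963, 0.001], [0.001, 0.001, -1.0]]
ft_force: [0.7, 0.7, -0.0]
finger_gap: 0.995
gripper_force: 0.0
time: 3.1
tool_pos: [0.5138, -0.3741, 0.2308]
tool_rot: [[-0.403, 0.915, -0.001], [0.915, 0.403, 0.001], [0.001, -0.0, -1.0]]
ft_force: [0.4, 0.1, -0.1]
finger_gap: 1.001
gripper_force: 0.0
[ 0.51387928 -0.37419434  0.23090344] [[-4.02846596e-01  9.15267383e-01 -4.88265981e-04]
 [ 9.15267260e-01  4.02846823e-01  5.28681057e-04]
 [ 6.80580927e-04 -2.33916502e-04 -9.99999741e-01]] [-4.23309368e+01  2.11029767e+01  7.83676995e+01  3.60289606e-03
  8.05704038e+01 -6.60877927e+01] [ 0.10949658 -0.26910784  0.19827029]
```

View pics/w1.png

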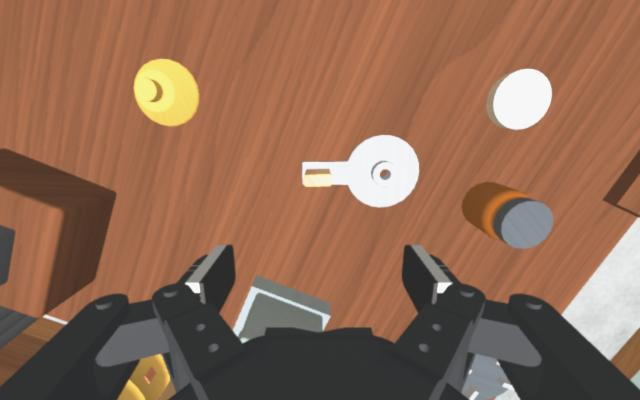

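The wrist view shows the bore at (385,173) and the handle top at about (317,181), with the arm lying level in the image. I check both in world coordinates.

```bash
python3 - <<'E'
from h import *
z=np.load("pics/w1c.npz");c=[z[k] for k in z.files]
p=cv2.imread("pics/w1.png");hsv=cv2.cvtColor(p,cv2.COLOR_BGR2HSV)
m=np.zeros(p.shape[:2],np.uint8);m[120:220,290:430]=255
st=m&((hsv[...,1]<50)&(hsv[...,2]>120)).astype(np.uint8)*255
ct=max(cv2.findContours(st,0,1)[0],key=cv2.contourArea)
q=plane(c,ct[:,0],.008)[:,:2].astype(np.float32)
f=cv2.drawContours(m*0,[ct],-1,255,-1);dt=cv2.distanceTransform(f,2,5);_,r,_,ctr=cv2.minMaxLoc(dt)
near=np.array([a for a in ct[:,0] if abs(np.hypot(*(a-ctr))-r)<2.5 and a[0]>355]);D=plane(c,[cv2.fitEllipse(near)[0]],.008)[0];print("disc",D)
w=m&((hsv[...,1]>40)&(hsv[...,1]<140)&(hsv[...,2]>215)).astype(np.uint8)*255
ct=max(cv2.findContours(w,0,1)[0],key=cv2.contourArea);rr=cv2.minAreaRect(ct);print(rr)
H=plane(c,[rr[0]],.053)[0];print("hand",H,cv2.minAreaRect(plane(c,ct[:,0],.053)[:,:2].astype(np.float32)))
v=D-H;print(np.hypot(*v[:2]),np.degrees(np.arctan2(v[1],v[0])))
s=bot.sense();print("tool-frame handle offset mm",s["tool_rot"].T@(H-s["tool_pos"])*1e3)
E
```

```text
disc [ 0.58823019 -0.3358895   0.008     ]
((316.8144836425781, 180.10409545898438), (12.93772029876709, 27.96830940246582), 87.27368927001953)
hand [ 0.51174657 -0.37329957  0.053     ] ((0.5117560625076294, -0.37334391474723816), (0.0325346477329731, 0.015259623527526855), 26.564420700073242)
0.08514256426902679 26.06442422087192
tool-frame handle offset mm [  1.55702672  -1.549923   177.90490572]
```

```bash
python3 -m handwheel '[[[1.5,-1.5,0],[0,0,-2.4],0],[[0,0,20],[0,0,0],0],[[0,0,20],[0,0,0],0],[[0,0,20],[0,0,0],0],[[0,0,20],[0,0,0],0],[[0,0,20],[0,0,0],0],[[0,0,20],[0,0,0],0],[[0,0,20],[0,0,0],0.2],[[0,0,20],[0,0,0],0.3],[[0,0,20],[0,0,0],0.3],[[0,0,15],[0,0,0],0.3],[[0,0,0],[0,0,0],0.3]]' 60
python3 -m handwheel '[[[0,0,8],[0,0,0],0.3],[[0,0,8],[0,0,0],0.3],[[0,0,3],[0,0,0],0.3],[[0,0,0],[0,0,0],0.3],[[0,0,0],[0,0,0],0.3]]'
python3 -m handwheel '[[[0,0,0],[0,0,0],0.5],[[0,0,0],[0,0,0],1],[[0,0,0],[0,0,0],1],[[0,0,0],[0,0,0],1],[[0,0,0],[0,0,0],1],[[0,0,0],[0,0,0],1],[[0,0,0],[0,0,0],1],[[0,0,0],[0,0,0],1]]' 60
```

```text
time: 4.15
tool_pos: [0.51, -0.3717, 0.0327]
tool_rot: [[-0.44, 0.898, -0.005], [0.898, 0.44, 0.005], [0.007, -0.003, -1.0]]
ft_force: [-0.6, -0.3, 0.3]
finger_gap: 0.699
gripper_force: 0.0
time: 4.57
tool_pos: [0.5123, -0.3737, 0.0177]
tool_rot: [[-0.439, 0.899, 0.001], [0.899, 0.439, -0.0], [-0.001, 0.0, -1.0]]
ft_force: [-0.4, 0.4, -0.4]
finger_gap: 0.703
gripper_force: 0.0
time: 5.23
tool_pos: [0.5126, -0.3739, 0.0181]
tool_rot: [[-0.438, 0.899, 0.001], [0.899, 0.438, -0.001], [-0.001, 0.001, -1.0]]
ft_force: [0.0, -0.5, 5.6]
finger_gap: 0.366
gripper_force: 60.3
```

The opening of 31 mm matches the 32 mm handle. I raise the grip force and lift.

```bash
python3 -m handwheel '[[[0,0,0],[0,0,0],1],[[0,0,0],[0,0,0],1],[[0,0,-3],[0,0,0],1],[[0,0,-5],[0,0,0],1],[[0,0,-10],[0,0,0],1],[[0,0,-20],[0,0,0],1],[[0,0,-20],[0,0,0],1],[[0,0,-20],[0,0,0],1],[[0,0,-20],[0,0,0],1],[[0,0,-20],[0,0,0],1],[[0,0,-20],[0,0,0],1],[[0,0,-20],[0,0,0],1]]' 100
python3 -m handwheel '[[[0,0,-20],[0,0,0],1],[[0,0,-20],[0,0,0],1],[[0,0,-12],[0,0,0],1],[[0,0,0],[0,0,0],1],[[0,0,0],[0,0,0],1],[[0,0,0],[0,0,0],1]]'
python3 - <<'E'
from h import *
c=cam("wrist");p,d=bot.camera("wrist");cv2.imwrite("pics/w2.png",p);np.savez("pics/w2c.npz",*c)
s=bot.sense();print(s["tool_pos"],s["joint_positions"],s["ft_force"],s["moment"])
E
```

```text
time: 6.23
tool_pos: [0.5114, -0.3731, 0.1762]
tool_rot: [[-0.439, 0.899, -0.001], [0.899, 0.439, 0.001], [0.001, -0.001, -1.0]]
ft_force: [0.3, -0.9, -3.6]
finger_gap: 0.36
gripper_force: 99.5
time: 6.73
tool_pos: [0.5112, -0.3729, 0.226]
tool_rot: [[-0.439, 0.899, -0.002], [0.899, 0.439, 0.002], [0.003, -0.001, -1.0]]
ft_force: [-0.2, -0.1, -4.1]
finger_gap: 0.361
gripper_force: 99.3
[ 0.5111615  -0.37281937  0.2256004 ] [-4.24013302e+01  2.10771305e+01  7.91593790e+01 -2.94364361e-03
  7.99611630e+01 -6.84063338e+01] [-0.31786664 -0.24680867 -4.55933495] [-0.13592417  0.22768628  0.01802784]
```

View pics/w2.png

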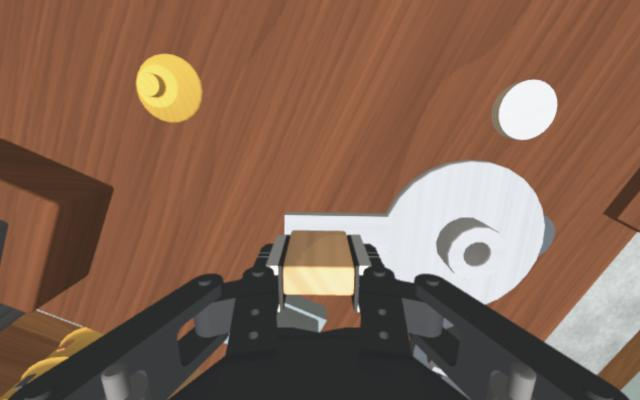

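The plate hangs on the handle, with the bore in view at about (477,253). I carry it next to the rod so that both appear in one wrist view.

```bash
python3 -m handwheel '[[[8,6,0],[0,0,0],1],[[16,12,0],[0,0,0],1],[[22,17,0],[0,0,0],1],[[24,19,0],[0,0,0],1],[[26,20,0],[0,0,0],1],[[26,20,0],[0,0,0],1],[[26,20,0],[0,0,0],1],[[26,20,0],[0,0,0],1],[[26,20,0],[0,0,0],1],[[22,17,0],[0,0,0],1],[[16,12,0],[0,0,0],1],[[10,9,0],[0,0,0],1]]'
python3 -m handwheel '[[[0,0,8],[0,0,0],1],[[0,0,8],[0,0,0],1],[[0,0,0],[0,0,0],1],[[0,0,0],[0,0,0],1],[[0,0,0],[0,0,0],1]]'
python3 - <<'E'
from h import *
c=cam("wrist");p,d=bot.camera("wrist");cv2.imwrite("pics/w3.png",p);np.savez("pics/w3c.npz",*c);np.save("pics/w3.npy",d)
s=bot.sense();print(s["tool_pos"],s["joint_positions"],s["ft_force"],s["moment"])
p,_=bot.camera("side");cv2.imwrite("pics/s3.png",cv2.resize(p[140:250,280:420],None,fx=5,fy=5,interpolation=2))
E
```

```text
time: 7.78
tool_pos: [0.575, -0.063, 0.2264]
tool_rot: [[-0.44, 0.898, -0.002], [0.898, 0.44, 0.002], [0.003, -0.001, -1.0]]
ft_force: [0.4, -0.5, -4.3]
finger_gap: 0.359
gripper_force: 99.4
time: 8.2
tool_pos: [0.5756, -0.0676, 0.2109]
tool_rot: [[-0.437, 0.899, -0.001], [0.899, 0.437, -0.0], [0.0, -0.001, -1.0]]
ft_force: [0.4, -0.3, -3.5]
finger_gap: 0.356
gripper_force: 99.4
[ 0.57587289 -0.0675159   0.21125244] [-1.35565564e+01  1.68898291e+01  8.75626614e+01 -7.67967333e-03
  7.55464780e+01 -3.94696228e+01] [ 0.39045078 -0.65807067 -2.50722128] [-0.08907616  0.23664841 -0.01945648]
```

View pics/w3.png

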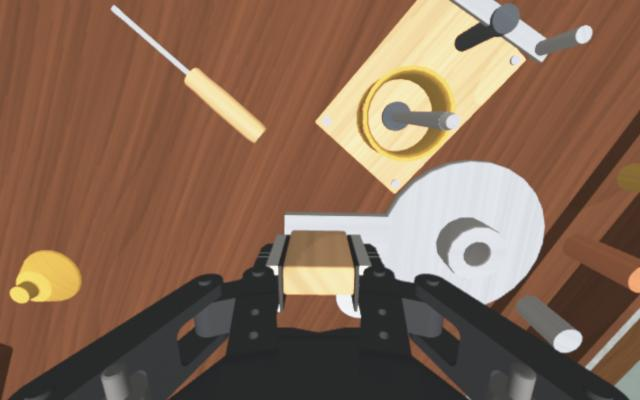

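The view shows the rod tip at about (453,122), the foot flange at (397,116), the tier rim centred at about (409,114) and the bore at (477,253). I refine these.

```bash
python3 - <<'E'
from h import *
z=np.load("pics/w3c.npz");c=[z[k] for k in z.files];d=np.load("pics/w3.npy")
p=cv2.imread("pics/w3.png");hsv=cv2.cvtColor(p,cv2.COLOR_BGR2HSV);g=cv2.cvtColor(p,cv2.COLOR_BGR2GRAY)
s=bot.sense();R=s["tool_rot"];t=s["tool_pos"]
P=cloud(c,d);T=(P-t)@R
k=np.zeros(d.shape,bool);k[170:215,430:510]=1;k&=(g>200)&(d>0)
q=T[k]*1e3;A=np.c_[q[:,:2],np.ones(len(q))];co=np.linalg.lstsq(A,q[:,2],rcond=None)[0];print("disc plane (tool mm) slopes",co,np.std(A@co-q[:,2]))
m=np.zeros(d.shape,np.uint8);m[215:295,430:525]=255;cv2.imwrite("pics/hub.png",cv2.resize(np.hstack([p[215:295,430:525],p[75:155,380:475]]),None,fx=4,fy=4,interpolation=2))
dark=m&((g<140)*255).astype(np.uint8)
for ct in cv2.findContours(dark,0,1)[0]:
    if cv2.contourArea(ct)>80:
        e=cv2.fitEllipse(ct);w=plane(c,[e[0]],t[2]+.006)[0];print("dark",e,w.round(4),"tool",((w-t)@R*1e3).round(1))
m[:]=0;m[105:140,435:465]=255
tip=m&((hsv[...,1]<40)&(g>190)).astype(np.uint8)*255
ct=max(cv2.findContours(tip,0,1)[0],key=cv2.contourArea);e=cv2.minEnclosingCircle(ct);M=cv2.moments(ct);uv=[M["m10"]/M["m00"],M["m01"]/M["m00"]]
print("tip",e,uv,cv2.contourArea(ct));w=plane(c,[uv],.17)[0];print(w,"tool",((w-t)@R*1e3).round(1))
m[:]=0;m[55:175,345:470]=255
br=m&((hsv[...,1]>140)&(hsv[...,0]>18)&(hsv[...,0]<35)&(g>60)).astype(np.uint8)*255
ct=max(cv2.findContours(br,0,1)[0],key=cv2.contourArea);e=cv2.fitEllipse(cv2.convexHull(ct));print("tier",e,plane(c,[e[0]],.065)[0])
fo=m&((hsv[...,1]<90)&(g<125)).astype(np.uint8)*255;fo[:,410:]=0
ct=max(cv2.findContours(fo,0,1)[0],key=cv2.contourArea);print("foot",cv2.minEnclosingCircle(ct),plane(c,[cv2.minEnclosingCircle(ct)[0]],.02)[0])
E
```

```text
disc plane (tool mm) slopes [-4.18060868e-03  4.74333588e-03  1.03790757e+01] 0.6099937440407387
dark ((517.84814453125, 288.4071044921875), (12.879361152648926, 23.136001586914062), 51.555171966552734) [ 0.6838 -0.0387  0.2174] tool [-21.3 109.5  -6. ]
dark ((442.09991455078125, 286.6121826171875), (17.42354965209961, 42.76691818237305), 106.87944793701172) [ 0.6456 -0.056   0.2174] tool [-20.2  67.6  -6. ]
dark ((476.4444580078125, 253.5398406982422), (20.648387908935547, 26.209596633911133), 65.56468963623047) [ 0.6512 -0.0311  0.2174] tool [-0.2 83.5 -6. ]
dark ((462.3651428222656, 241.00039672851562), (43.441402435302734, 50.974918365478516), 66.9770736694336) [ 0.6404 -0.0283  0.2174] tool [ 7. 75. -6.]
tip ((452.74658203125, 121.17123413085938), 7.517046928405762) [452.90772779700114, 121.19607843137254] 144.5
[0.62211868 0.03001872 0.17      ] tool [67.5 84.1 41.5]
tier ((408.45074462890625, 113.24555969238281), (83.31513214111328, 92.25288391113281), 32.553932189941406) [0.62232054 0.03835638 0.065     ]
foot ((396.0843505859375, 116.240966796875), 14.577437400817871) [0.62327665 0.03645704 0.02      ]
```

View pics/hub.png

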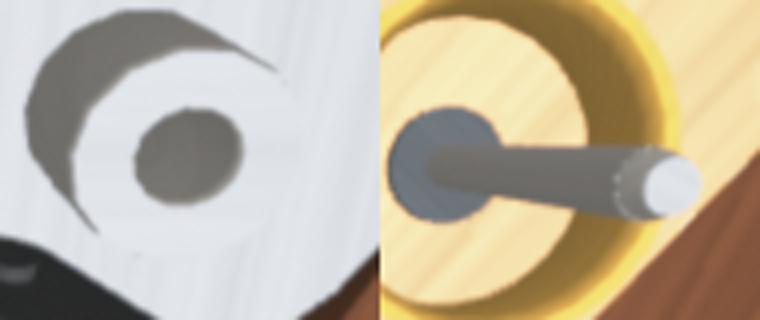

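The plate is level within 0.3°. The bore sits at tool (-0.2, 83.5) and the rod tip at (67.5, 84.1). The lean runs mostly along world -y, so while lowering the bore must drift about +0.032 in tool x and +0.024 in tool y per mm. I move over the rod.

```bash
python3 -m handwheel '[[[5,0.6,0],[0,0,0],1],[[10,0,0],[0,0,0],1],[[14,0,0],[0,0,0],1],[[14,0,0],[0,0,0],1],[[14,0,0],[0,0,0],1],[[7,0,0],[0,0,0],1],[[3.7,0,0],[0,0,0],1],[[0,0,5],[0,0,0],1],[[0,0,5],[0,0,0],1],[[0,0,5],[0,0,0],1],[[0,0,3],[0,0,0],1],[[0,0,0],[0,0,0],1]]'
python3 -m handwheel '[[[0,0,0],[0,0,0],1],[[0,0,0],[0,0,0],1],[[0,0,0],[0,0,0],1]]'
python3 - <<'E'
from h import *
c=cam("wrist");p,d=bot.camera("wrist");cv2.imwrite("pics/w4.png",cv2.resize(p[180:320,400:580],None,fx=4,fy=4,interpolation=2))
s=bot.sense();R=s["tool_rot"];t=s["tool_pos"];print(t,s["ft_force"],s["moment"])
tip=np.array([.62212,.03002,.17]);print("tip in tool",(tip-t)@R*1e3,"(want -0.2,83.5)")
E
```

```text
time: 9.3
tool_pos: [0.5462, -0.0057, 0.1919]
tool_rot: [[-0.438, 0.899, -0.003], [0.899, 0.438, 0.0], [0.001, -0.002, -1.0]]
ft_force: [0.0, 0.4, -3.2]
finger_gap: 0.359
gripper_force: 99.5
time: 9.55
tool_pos: [0.547, -0.0056, 0.1934]
tool_rot: [[-0.438, 0.899, 0.0], [0.899, 0.438, 0.0], [-0.0, 0.0, -1.0]]
ft_force: [-0.1, 0.2, -3.2]
finger_gap: 0.362
gripper_force: 99.5
[ 0.5469711  -0.00551913  0.19351469] [-0.24873982 -0.31103523 -3.80140604] [-0.09323879  0.31572363 -0.07463222]
tip in tool [-0.98232802 83.11077308 23.55762798] (want -0.2,83.5)
```

View pics/w4.png

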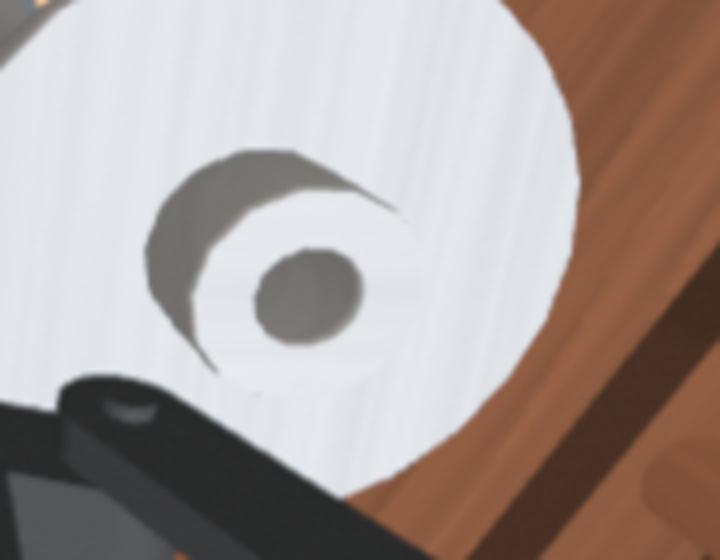

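```bash
python3 -m handwheel '[[[-0.6,-0.3,0],[0,0,0],1],[[0,0,1],[0,0,0],1],[[0,0,1],[0,0,0],1],[[0,0,1],[0,0,0],1],[[0,0,1],[0,0,0],1],[[0,0,1],[0,0,0],1],[[0,0,1],[0,0,0],1],[[0,0,0],[0,0,0],1],[[0,0,0],[0,0,0],1]]'
python3 - <<'E'
from h import *
for i in range(4):
    bot.camera("wrist");s=bot.sense();R=s["tool_rot"];t=s["tool_pos"];tip=np.array([.62212,.03002,.17]);print(t.round(4),s["ft_force"].round(2),s["moment"].round(3),((tip-t)@R*1e3).round(2),R[2].round(4))
E
python3 -m handwheel '[[[0,0,1],[0,0,0],1],[[0,0,1],[0,0,0],1],[[0,0,0],[0,0,0],1],[[0,0,0],[0,0,0],1]]'
```

```text
time: 10.35
tool_pos: [0.5466, -0.006, 0.1872]
tool_rot: [[-0.438, 0.899, -0.0], [0.899, 0.438, 0.0], [0.0, -0.0, -1.0]]
ft_force: [0.2, 0.6, -3.7]
finger_gap: 0.359
gripper_force: 99.5
[ 0.5467 -0.006   0.1873] [ 0.29  0.29 -3.54] [-0.129  0.207  0.034] [-0.7  83.55 17.28] [ 1.e-04  0.e+00 -1.e+00]
[ 0.5468 -0.006   0.1873] [-0.07 -0.35 -3.59] [-0.173  0.188 -0.035] [-0.66 83.53 17.32] [ 1.e-04  1.e-04 -1.e+00]
[ 0.5467 -0.006   0.1873] [-0.1  -0.09 -4.33] [-0.13   0.26   0.019] [-0.66 83.55 17.33] [ 0.e+00  1.e-04 -1.e+00]
[ 0.5468 -0.006   0.1874] [ 0.    0.17 -3.4 ] [-0.13   0.216 -0.003] [-0.63 83.52 17.38] [-0.e+00  2.e-04 -1.e+00]
time: 10.88
tool_pos: [0.5466, -0.006, 0.1852]
tool_rot: [[-0.438, 0.899, -0.0], [0.899, 0.438, 0.0], [0.0, -0.0, -1.0]]
ft_force: [-0.4, 0.3, -4.3]
finger_gap: 0.354
gripper_force: 99.5
```

```bash
python3 -m handwheel '[[[-0.3,0,0],[0,0,0],1],[[0,0,1],[0,0,0],1],[[0.06,0.05,1],[0,0,0],1],[[0,0,0],[0,0,0],1],[[0,0,0],[0,0,0],1]]'
python3 -m handwheel '[[[0.03,0.02,1],[0,0,0],1],[[0.03,0.02,1],[0,0,0],1],[[0,0,0],[0,0,0],1],[[0,0,0],[0,0,0],1]]'
python3 - <<'E'
from h import *
for i in range(3):
    p,d=bot.camera("wrist");s=bot.sense();R=s["tool_rot"];t=s["tool_pos"];print(t.round(4),s["ft_force"].round(2),s["moment"].round(3),R[2].round(4))
cv2.imwrite("pics/w5.png",cv2.resize(p[210:300,430:530],None,fx=6,fy=6,interpolation=2))
E
```

```text
time: 11.3
tool_pos: [0.5468, -0.0062, 0.1832]
tool_rot: [[-0.438, 0.899, -0.0], [0.899, 0.438, 0.0], [0.0, -0.0, -1.0]]
ft_force: [-0.6, -0.6, -2.5]
finger_gap: 0.357
gripper_force: 99.5
time: 11.63
tool_pos: [0.5468, -0.0061, 0.1812]
tool_rot: [[-0.438, 0.899, -0.0], [0.899, 0.438, 0.0], [0.0, -0.0, -1.0]]
ft_force: [-1.1, -0.4, -4.2]
finger_gap: 0.359
gripper_force: 99.6
[ 0.5468 -0.0061  0.1812] [ 0.1  -0.2  -2.89] [-0.096  0.262  0.074] [ 2.e-04 -1.e-04 -1.e+00]
[ 0.5468 -0.0061  0.1812] [ 0.04  0.83 -3.28] [-0.186  0.229  0.014] [ 2.e-04 -1.e-04 -1.e+00]
[ 0.5468 -0.0062  0.1813] [ 0.14  0.64 -3.61] [-0.098  0.293  0.031] [ 1.e-04 -1.e-04 -1.e+00]
```

View pics/w5.png

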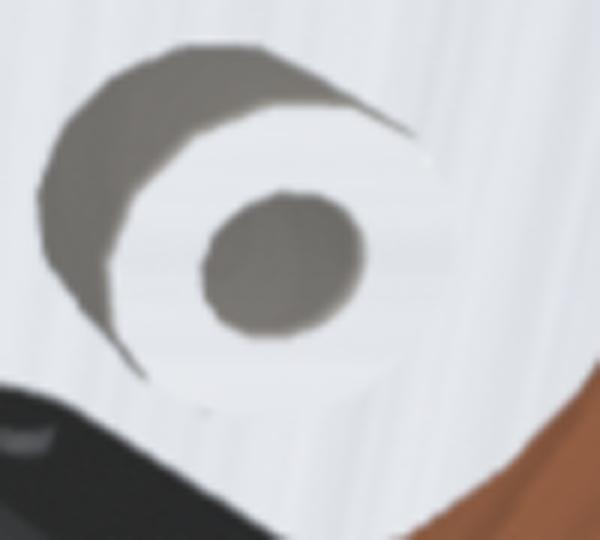

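The tip is about 7 mm inside the bore, out of sight, and there is no contact force. I carry on, following the lean.

```bash
python3 -m handwheel '[[[0.03,0.02,1],[0,0,0],1],[[0.03,0.02,1],[0,0,0],1],[[0.03,0.02,1],[0,0,0],1],[[0,0,0],[0,0,0],1],[[0,0,0],[0,0,0],1]]'
python3 -m handwheel '[[[0.03,0.02,1],[0,0,0],1],[[0.03,0.02,1],[0,0,0],1],[[0.03,0.02,1],[0,0,0],1],[[0,0,0],[0,0,0],1],[[0,0,0],[0,0,0],1]]'
python3 - <<'E'
from h import *
for i in range(3):
    p,d=bot.camera("wrist");s=bot.sense();R=s["tool_rot"];t=s["tool_pos"];print(t.round(4),s["ft_force"].round(2),s["moment"].round(3),R[2].round(4))
E
```

```text
time: 12.2
tool_pos: [0.5466, -0.006, 0.178]
tool_rot: [[-0.439, 0.899, -0.001], [0.899, 0.439, 0.0], [0.0, -0.001, -1.0]]
ft_force: [-1.4, 0.4, -3.4]
finger_gap: 0.357
gripper_force: 99.7
time: 12.62
tool_pos: [0.5466, -0.0059, 0.1751]
tool_rot: [[-0.438, 0.899, -0.001], [0.899, 0.438, 0.0], [0.0, -0.001, -1.0]]
ft_force: [-2.2, 0.3, -3.7]
finger_gap: 0.358
gripper_force: 99.7
[ 0.5466 -0.0059  0.1751] [-2.37 -0.57 -3.92] [-0.116  0.625  0.094] [ 4.e-04 -6.e-04 -1.e+00]
[ 0.5466 -0.0059  0.1751] [-0.86 -1.21 -3.99] [-0.141  0.576  0.061] [ 4.e-04 -6.e-04 -1.e+00]
[ 0.5466 -0.0059  0.1751] [-1.76 -0.38 -4.07] [-0.17   0.552  0.059] [ 4.e-04 -6.e-04 -1.e+00]
```

Light contact, about 1.7 N along -x. I yield that way.

```bash
python3 -m handwheel '[[[0.2,-0.45,0],[0,0,0],1],[[0,0,0],[0,0,0],1],[[0,0,0],[0,0,0],1]]'
cat > f.py <<'E'
from h import *
F=[];M=[]
for i in range(5):
    bot.camera("wrist");s=bot.sense();F.append(s["ft_force"]);M.append(s["moment"])
F=np.mean(F,0);R=s["tool_rot"];print(s["time"],s["tool_pos"].round(4),"F",F.round(2),"toolF",(F@R).round(2),"M",np.mean(M,0).round(3),"z",R[2].round(4))
E
python3 f.py
python3 -m handwheel '[[[0.03,0.02,1],[0,0,0],1],[[0.03,0.02,1],[0,0,0],1],[[0.03,0.02,1],[0,0,0],1],[[0,0,0],[0,0,0],1],[[0,0,0],[0,0,0],1]]' >/dev/null; python3 f.py
```

```text
time: 13.02
tool_pos: [0.5466, -0.0059, 0.1753]
tool_rot: [[-0.438, 0.899, 0.0], [0.899, 0.438, 0.0], [-0.0, 0.0, -1.0]]
ft_force: [-0.7, -0.3, -4.4]
finger_gap: 0.358
gripper_force: 99.5
13.2667 [ 0.5465 -0.006   0.1753] F [-0.75 -0.16 -4.25] toolF [ 0.18 -0.75  4.25] M [-0.139  0.45   0.048] z [-1.e-04  3.e-04 -1.e+00]
13.9333 [ 0.5465 -0.0059  0.1722] F [-0.79 -0.03 -3.52] toolF [ 0.32 -0.72  3.52] M [-0.147  0.406  0.026] z [ 1.e-04  1.e-04 -1.e+00]
```

```bash
python3 -m handwheel '[[[0.15,-0.35,0],[0,0,0],1],[[0.03,0.02,1],[0,0,0],1],[[0.03,0.02,1],[0,0,0],1],[[0.03,0.02,1],[0,0,0],1],[[0.03,0.02,1],[0,0,0],1],[[0,0,0],[0,0,0],1],[[0,0,0],[0,0,0],1]]' >/dev/null; python3 f.py
python3 -m handwheel '[[[0.03,0.02,1],[0,0,0],1],[[0.03,0.02,1],[0,0,0],1],[[0.03,0.02,1],[0,0,0],1],[[0.03,0.02,1],[0,0,0],1],[[0,0,0],[0,0,0],1],[[0,0,0],[0,0,0],1]]' >/dev/null; python3 f.py
```

```text
14.7667 [ 0.5461 -0.0057  0.1683] F [-0.22  0.32 -3.5 ] toolF [ 0.39 -0.06  3.5 ] M [-0.12   0.239 -0.007] z [ 0.e+00  2.e-04 -1.e+00]
15.5167 [ 0.5462 -0.0056  0.1644] F [ 0.06 -0.01 -3.95] toolF [-0.04  0.05  3.95] M [-0.12   0.241  0.006] z [-0.e+00  2.e-04 -1.e+00]
```

Free again. Continuing.

```bash
python3 -m handwheel '[[[0.03,0.02,1],[0,0,0],1],[[0.03,0.02,1],[0,0,0],1],[[0.03,0.02,1],[0,0,0],1],[[0.03,0.02,1],[0,0,0],1],[[0.03,0.02,1],[0,0,0],1],[[0.03,0.02,1],[0,0,0],1],[[0,0,0],[0,0,0],1],[[0,0,0],[0,0,0],1]]' >/dev/null; python3 f.py
python3 -m handwheel '[[[0.03,0.02,1],[0,0,0],1],[[0.03,0.02,1],[0,0,0],1],[[0.03,0.02,1],[0,0,0],1],[[0.03,0.02,1],[0,0,0],1],[[0.03,0.02,1],[0,0,0],1],[[0.03,0.02,1],[0,0,0],1],[[0,0,0],[0,0,0],1],[[0,0,0],[0,0,0],1]]' >/dev/null; python3 f.py
```

```text
16.4333 [ 0.5461 -0.0054  0.1584] F [-0.1   0.25 -3.71] toolF [0.27 0.02 3.71] M [-0.114  0.238  0.01 ] z [ 0.e+00  1.e-04 -1.e+00]
17.35 [ 0.5461 -0.0051  0.1523] F [-0.44 -0.39 -4.31] toolF [-0.16 -0.57  4.31] M [-0.126  0.24   0.018] z [ 1.e-04  1.e-04 -1.e+00]
```

```bash
python3 -m handwheel '[[[0.03,0.02,1],[0,0,0],1],[[0.03,0.02,1],[0,0,0],1],[[0.03,0.02,1],[0,0,0],1],[[0.03,0.02,1],[0,0,0],1],[[0.03,0.02,1],[0,0,0],1],[[0.03,0.02,1],[0,0,0],1],[[0.03,0.02,1],[0,0,0],1],[[0.03,0.02,1],[0,0,0],1],[[0,0,0],[0,0,0],1],[[0,0,0],[0,0,0],1]]' >/dev/null; python3 f.py
python3 -m handwheel '[[[0.03,0.02,1],[0,0,0],1],[[0.03,0.02,1],[0,0,0],1],[[0.03,0.02,1],[0,0,0],1],[[0.03,0.02,1],[0,0,0],1],[[0.03,0.02,1],[0,0,0],1],[[0.03,0.02,1],[0,0,0],1],[[0,0,0],[0,0,0],1],[[0,0,0],[0,0,0],1]]' >/dev/null; python3 f.py
python3 - <<'E'
from h import *
p,d=bot.camera("wrist");cv2.imwrite("pics/w6.png",cv2.resize(p[190:300,430:530],None,fx=5,fy=5,interpolation=2))
E
```

```text
18.4333 [ 0.5462 -0.0049  0.1443] F [-0.51  0.14 -3.86] toolF [ 0.35 -0.4   3.86] M [-0.143  0.294  0.006] z [ 0.e+00  1.e-04 -1.e+00]
19.35 [ 0.5462 -0.0046  0.1383] F [-0.49 -0.19 -3.79] toolF [ 0.04 -0.53  3.79] M [-0.117  0.293  0.004] z [ 1.e-04  0.e+00 -1.e+00]
```

View pics/w6.png

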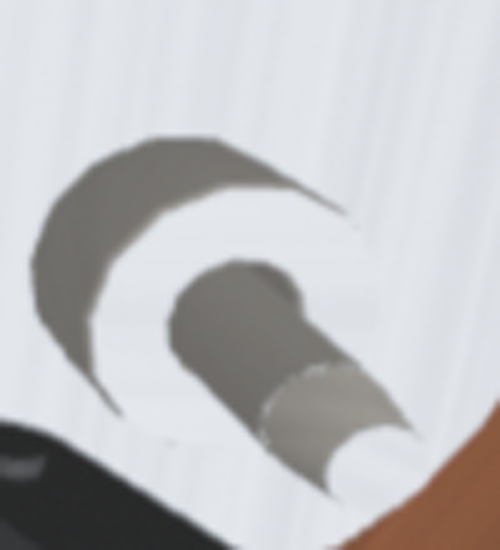

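The rod, tip at (370,465) in the crop, passes cleanly through the bore. I ease slightly toward -y and keep lowering.

```bash
python3 -m handwheel '[[[0.1,-0.25,0],[0,0,0],1],[[0.03,0.01,1.5],[0,0,0],1],[[0.05,0.02,1.5],[0,0,0],1],[[0.05,0.02,1.5],[0,0,0],1],[[0.05,0.02,1.5],[0,0,0],1],[[0.05,0.02,1.5],[0,0,0],1],[[0.05,0.02,1.5],[0,0,0],1],[[0.05,0.02,1],[0,0,0],1],[[0,0,0],[0,0,0],1],[[0,0,0],[0,0,0],1]]' >/dev/null; python3 f.py
python3 -m handwheel '[[[0.05,0.02,1.5],[0,0,0],1],[[0.05,0.02,1.5],[0,0,0],1],[[0.05,0.02,1.5],[0,0,0],1],[[0.05,0.02,1.5],[0,0,0],1],[[0.05,0.02,1.5],[0,0,0],1],[[0.05,0.02,1.5],[0,0,0],1],[[0.05,0.02,1],[0,0,0],1],[[0,0,0],[0,0,0],1],[[0,0,0],[0,0,0],1]]' >/dev/null; python3 f.py
```

```text
20.4833 [ 0.546  -0.0043  0.1284] F [-0.31  0.06 -3.82] toolF [ 0.19 -0.25  3.82] M [-0.138  0.237 -0.005] z [-1.e-04  3.e-04 -1.e+00]
21.4833 [ 0.546  -0.004   0.1184] F [-0.43 -0.69 -4.05] toolF [-0.43 -0.68  4.05] M [-0.09   0.23  -0.026] z [-1.e-04  2.e-04 -1.e+00]
```

Underside is at about 100 mm, 30 mm to go. I ease back a little and continue.

```bash
python3 -m handwheel '[[[-0.1,-0.15,0],[0,0,0],1],[[0.04,0.02,1.5],[0,0,0],1],[[0.04,0.02,1.5],[0,0,0],1],[[0.04,0.02,1.5],[0,0,0],1],[[0.04,0.02,1.5],[0,0,0],1],[[0.04,0.02,1.5],[0,0,0],1],[[0.04,0.02,1.5],[0,0,0],1],[[0.03,0.02,1],[0,0,0],1],[[0,0,0],[0,0,0],1],[[0,0,0],[0,0,0],1]]' >/dev/null; python3 f.py
python3 -m handwheel '[[[0.04,0.02,1.5],[0,0,0],1],[[0.04,0.02,1.5],[0,0,0],1],[[0.04,0.02,1.5],[0,0,0],1],[[0.04,0.02,1.5],[0,0,0],1],[[0.04,0.02,1.5],[0,0,0],1],[[0.04,0.02,1.5],[0,0,0],1],[[0.03,0.02,1],[0,0,0],1],[[0,0,0],[0,0,0],1],[[0,0,0],[0,0,0],1]]' >/dev/null; python3 f.py
```

```text
22.5667 [ 0.5459 -0.0038  0.1084] F [ 0.17  0.21 -3.82] toolF [0.12 0.24 3.82] M [-0.131  0.231  0.003] z [-1.e-04  2.e-04 -1.e+00]
23.5667 [ 0.5459 -0.0035  0.0984] F [ 0.14  0.13 -3.64] toolF [0.06 0.18 3.64] M [-0.121  0.239  0.022] z [-0.e+00  2.e-04 -1.e+00]
```

```bash
python3 -m handwheel '[[[0.03,0.02,1],[0,0,0],1],[[0.03,0.02,1],[0,0,0],1],[[0.03,0.02,1],[0,0,0],1],[[0.03,0.02,1],[0,0,0],1],[[0.03,0.02,1],[0,0,0],1],[[0.03,0.02,1],[0,0,0],1],[[0.03,0.02,1],[0,0,0],1],[[0,0,0],[0,0,0],1],[[0,0,0],[0,0,0],1]]' >/dev/null; python3 f.py
python3 -m handwheel '[[[0.01,0.01,0.5],[0,0,0],1],[[0.01,0.01,0.5],[0,0,0],1],[[0.01,0.01,0.5],[0,0,0],1],[[0.01,0.01,0.5],[0,0,0],1],[[0,0,0],[0,0,0],1],[[0,0,0],[0,0,0],1]]' >/dev/null; python3 f.py
```

```text
24.5667 [ 0.5459 -0.0032  0.0914] F [ 0.33  0.17 -3.91] toolF [0.01 0.37 3.91] M [-0.111  0.23   0.01 ] z [ 0.e+00  2.e-04 -1.e+00]
25.3167 [ 0.5459 -0.0032  0.0893] F [-0.24  0.01 -3.68] toolF [ 0.11 -0.22  3.68] M [-0.124  0.241 -0.022] z [ 1.e-04  1.e-04 -1.e+00]
```

```bash
python3 -m handwheel '[[[0.01,0.01,0.3],[0,0,0],1],[[0.01,0.01,0.3],[0,0,0],1],[[0.01,0,0.3],[0,0,0],1],[[0,0,0],[0,0,0],1],[[0,0,0],[0,0,0],1]]' >/dev/null; python3 f.py
python3 -m handwheel '[[[0.01,0.01,0.3],[0,0,0],1],[[0.01,0.01,0.3],[0,0,0],1],[[0,0,0],[0,0,0],1],[[0,0,0],[0,0,0],1]]' >/dev/null; python3 f.py
```

```text
25.9833 [ 0.5459 -0.0031  0.0884] F [-0.48  0.51 -2.59] toolF [ 0.67 -0.21  2.59] M [-0.076  0.216  0.013] z [ 0.e+00  1.e-04 -1.e+00]
26.5667 [ 0.5458 -0.0031  0.0882] F [-3.53 -0.34  3.98] toolF [ 1.24 -3.32 -3.98] M [0.009 0.317 0.013] z [-1.e-04  2.e-04 -1.e+00]
```

Seated: contact at the expected height of 70 mm. I ease off, open, and withdraw upward.

```bash
python3 -m handwheel '[[[0,0,-0.25],[0,0,0],1],[[0,0,0],[0,0,0],1],[[0,0,0],[0,0,0],0.55],[[0,0,0],[0,0,0],0.45],[[0,0,0],[0,0,0],0.4],[[0,0,0],[0,0,0],0.4],[[0,0,0],[0,0,0],0.4],[[0,0,0],[0,0,0],0.4]]' 20; python3 f.py
python3 -m handwheel '[[[0,0,-5],[0,0,0],0.4],[[0,0,-10],[0,0,0],0.4],[[0,0,-10],[0,0,0],0.4],[[0,0,-15],[0,0,0],0.4],[[0,0,-20],[0,0,0],0.4],[[0,0,-20],[0,0,0],0.4],[[0,0,-20],[0,0,0],0.4],[[0,0,-10],[0,0,0],0.4],[[0,0,0],[0,0,0],0.4],[[0,0,0],[0,0,0],0.4],[[0,0,0],[0,0,0],0.4]]'
python3 - <<'E'
from h import *
c=cam("wrist");p,d=bot.camera("wrist");np.savez("pics/w7c.npz",*c);cv2.imwrite("pics/w7.png",p);np.save("pics/w7.npy",d)
s=bot.sense();print(s["joint_positions"])
T,_=bot.camera("top");cv2.imwrite("pics/t7.png",T)
a=cv2.resize(T[110:200,265:365],(400,360),interpolation=2);cv2.imwrite("pics/v7.png",np.hstack([cv2.resize(p,(400,250),interpolation=3),a[:250]]) if 0 else np.vstack([cv2.resize(p[:,:],(400,250)),a[:340]]))
E
```

```text
time: 27.23
tool_pos: [0.5461, -0.0031, 0.0879]
tool_rot: [[-0.438, 0.899, 0.0], [0.899, 0.438, 0.0], [0.0, 0.0, -1.0]]
ft_force: [-0.1, 0.6, -1.0]
finger_gap: 0.596
gripper_force: 0.0
27.4833 [ 0.5459 -0.0031  0.088 ] F [ 0.08 -0.01  0.45] toolF [-0.05  0.07 -0.45] M [ 0.002  0.001 -0.001] z [ 0.e+00  2.e-04 -1.e+00]
time: 28.4
tool_pos: [0.5451, -0.003, 0.1972]
tool_rot: [[-0.439, 0.899, -0.002], [0.899, 0.439, 0.0], [0.001, -0.001, -1.0]]
ft_force: [0.2, 0.1, -0.7]
finger_gap: 0.6
gripper_force: 0.0
[-7.63500763e+00  1.45624169e+01  9.30458659e+01  6.15331139e-03
  7.25362850e+01 -3.36397943e+01]
```

View pics/v7.png

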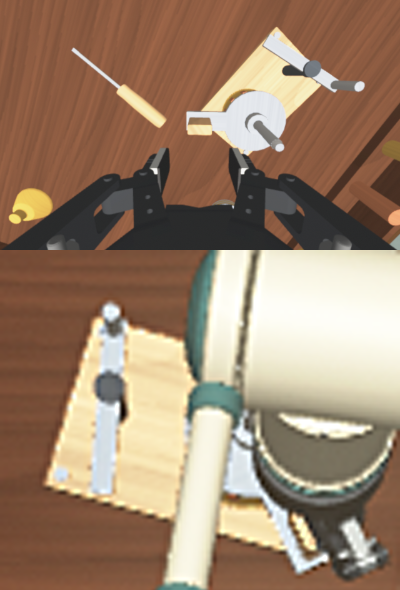

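The pictures show the plate flat on the tier, with its handle free and clear of the keeper. The keeper still points clear, with the knob at about (576,138) in the full wrist frame. I measure knob and post numerically.

```bash
python3 - <<'E'
from h import *
z=np.load("pics/w7c.npz");c=[z[k] for k in z.files];p=cv2.imread("pics/w7.png");hsv=cv2.cvtColor(p,cv2.COLOR_BGR2HSV);g=hsv[...,2]
for n,(u0,u1,v0,v1),f,h in(("knob",(560,600,120,155),(hsv[...,1]<40)&(g>190),.128),("post",(480,520,90,125),(hsv[...,1]<90)&(g<125),.09)):
    m=np.zeros(g.shape,np.uint8);m[v0:v1,u0:u1]=255;m&=f.astype(np.uint8)*255
    for ct in cv2.findContours(m,0,1)[0]:
        if cv2.contourArea(ct)>30:
            (x,y),r=cv2.minEnclosingCircle(ct);print(n,(x,y),r,cv2.contourArea(ct),plane(c,[(x,y)],h)[0].round(4))
# from top cam, earlier knob
p=cv2.imread("pics/t7.png");hsv=cv2.cvtColor(p,cv2.COLOR_BGR2HSV);g=hsv[...,2];c=cam("top")
m=np.zeros(g.shape,np.uint8);m[118:132,286:300]=255;m&=((hsv[...,1]<50)&(g>190)).astype(np.uint8)*255
for ct in cv2.findContours(m,0,1)[0]: print("top knob",cv2.minEnclosingCircle(ct),plane(c,[cv2.minEnclosingCircle(ct)[0]],.128)[0].round(4))
# seated disc check
z=np.load("pics/w7c.npz");c=[z[k] for k in z.files];P=cloud(c,np.load("pics/w7.npy"));p=cv2.imread("pics/w7.png")
k=np.zeros(p.shape[:2],bool);k[140:245,350:460]=1;k&=(p.min(2)>200)&(abs(P[...,2]-.078)<.006)
q=P[k];A=np.c_[q[:,:2],np.ones(len(q))];co=np.linalg.lstsq(A,q[:,2],rcond=None)[0];print("disc z",q[:,2].mean(),"slopes",co[:2],len(q))
E
```

```text
knob (575.0, 138.0) 8.602425575256348 171.5 [0.6905 0.1298 0.128 ]
post (488.1511535644531, 110.26744079589844) 12.695147514343262 100.5 [0.6407 0.1287 0.09  ]
top knob ((299.0, 130.0), 9.999999747378752e-05) [0.6776 0.1109 0.128 ]
top knob ((290.0, 130.0), 1.414313554763794) [0.6775 0.1351 0.128 ]
top knob ((295.0, 129.5), 1.8028756380081177) [0.679  0.1217 0.128 ]
top knob ((292.5, 125.16666412353516), 1.900390863418579) [0.691  0.1286 0.128 ]
disc z 0.07832776496196173 slopes [0.00052508 0.00186666] 6138
```

Knob and post agree: radius 41.6 mm at about -4.4° world, so the keeper is at about 0.19 rad. The disc measures level with its top at 78.3 mm. I go above the knob with the closing axis radial.

```bash
python3 -m handwheel '[[[3,10,0],[0,0,0],0.7],[[6,21,0],[0,0,0],0.7],[[8,28,0],[0,0,0],0.7],[[8.4,28.7,0],[0,0,0],0.7],[[8,28,0],[0,0,0],0.7],[[8,28,0],[0,0,0],0.7],[[8,26,0],[0,0,0],0.7],[[6,19,0],[0,0,0],0.7],[[0,0,0],[0,0,6.1],0.7],[[0,0,0],[0,0,6.1],0.7],[[0,0,0],[0,0,6.1],0.7],[[0,0,0],[0,0,6.1],0.7]]' 20
python3 -m handwheel '[[[0,0,0],[0,0,6.1],0.7],[[0,0,0],[0,0,0],0.7],[[0,0,0],[0,0,0],0.7],[[0,0,0],[0,0,0],0.7]]'
python3 - <<'E'
from h import *
s=bot.sense();R=s["tool_rot"];print((np.array([.6907,.1295,.128])-s["tool_pos"])@R*1e3,s["joint_positions"],s["finger_gap"])
E
```

```text
time: 29.5
tool_pos: [0.6915, 0.1304, 0.1965]
tool_rot: [[-0.023, 1.0, -0.002], [1.0, 0.023, 0.0], [0.0, -0.002, -1.0]]
ft_force: [0.1, -0.5, -0.9]
finger_gap: 0.301
gripper_force: 0.0
time: 29.83
tool_pos: [0.6912, 0.1298, 0.1974]
tool_rot: [[0.076, 0.997, -0.001], [0.997, -0.076, 0.0], [0.0, -0.001, -1.0]]
ft_force: [0.4, -0.3, 0.1]
finger_gap: 0.299
gripper_force: 0.0
[-0.31870366 -0.45567421 69.38002607] [4.96274100e+00 2.79805439e+01 7.17938428e+01 1.39584916e-02
 8.02726124e+01 9.32136936e+00] 0.2988087790406615
```

```bash
python3 -m handwheel '[[[-0.3,-0.4,10],[0,0,0],0.7],[[0,0,20],[0,0,0],0.7],[[0,0,20],[0,0,0],0.7],[[0,0,8],[0,0,0],0.7],[[0,0,4],[0,0,0],0.7],[[0,0,4],[0,0,0],0.7],[[0,0,4],[0,0,0],0.7],[[0,0,0],[0,0,0],0.7],[[0,0,0],[0,0,0],0.7]]'
python3 -m handwheel '[[[0,0,5],[0,0,0],0.7],[[0,0,5],[0,0,0],0.7],[[0,0,5],[0,0,0],0.7],[[0,0,5],[0,0,0],0.7],[[0,0,5],[0,0,0],0.7],[[0,0,0],[0,0,0],0.7],[[0,0,0],[0,0,0],0.7]]'
```

```text
time: 30.58
tool_pos: [0.6912, 0.1292, 0.1287]
tool_rot: [[0.078, 0.997, 0.001], [0.997, -0.078, 0.0], [0.0, 0.001, -1.0]]
ft_force: [-0.5, -0.1, 0.7]
finger_gap: 0.302
gripper_force: 0.0
time: 31.17
tool_pos: [0.6904, 0.1291, 0.1024]
tool_rot: [[0.078, 0.997, -0.001], [0.997, -0.078, -0.0], [-0.0, -0.001, -1.0]]
ft_force: [-0.4, -0.9, 0.4]
finger_gap: 0.299
gripper_force: 0.0
```

```bash
python3 -m handwheel '[[[0,0,0],[0,0,0],0.85],[[0,0,0],[0,0,0],1],[[0,0,0],[0,0,0],1],[[0,0,0],[0,0,0],1],[[0,0,0],[0,0,0],1]]' 20; python3 f.py
```

```text
time: 31.58
tool_pos: [0.6899, 0.1292, 0.1032]
tool_rot: [[0.078, 0.997, -0.002], [0.997, -0.078, 0.0], [0.0, -0.002, -1.0]]
ft_force: [-2.6, 0.6, 2.9]
finger_gap: 0.128
gripper_force: 20.1
31.8333 [0.69   0.1293 0.1031] F [-4.71  0.44  1.71] toolF [ 0.07 -4.73 -1.7 ] M [0.051 0.745 0.022] z [ 0.     -0.0016 -1.    ]
```

The knob is held (11 mm opening). I relieve the slight radial pull and turn along the arc in halves.

```bash
python3 -m handwheel '[[[0,-0.8,0],[0,0,0],1],[[2.4,-0.07,0],[0,0,-3.3],1],[[2.4,-0.07,0],[0,0,-3.3],1],[[2.4,-0.07,0],[0,0,-3.3],1],[[2.4,-0.07,0],[0,0,-3.3],1],[[2.4,-0.07,0],[0,0,-3.3],1],[[2.4,-0.07,0],[0,0,-3.3],1],[[0,0,0],[0,0,0],1]]'; python3 f.py
```

```text
time: 32.5
tool_pos: [0.6887, 0.1437, 0.1031]
tool_rot: [[-0.265, 0.964, 0.001], [0.964, 0.265, -0.0], [-0.0, 0.0, -1.0]]
ft_force: [-3.4, -0.2, 2.0]
finger_gap: 0.129
gripper_force: 20.1
32.75 [0.6888 0.1435 0.1031] F [-3.33  0.59  1.74] toolF [ 1.45 -3.06 -1.74] M [ 0.06   0.546 -0.004] z [ 3.e-04  5.e-04 -1.e+00]
```

```bash
python3 -m handwheel '[[[2.4,-0.5,0],[0,0,-3.3],1],[[2.4,-0.07,0],[0,0,-3.3],1],[[2.4,-0.07,0],[0,0,-3.3],1],[[2.4,-0.07,0],[0,0,-3.3],1],[[2.4,-0.07,0],[0,0,-3.3],1],[[2.4,-0.07,0],[0,0,-3.3],1],[[2.4,-0.07,0],[0,0,-3.3],1],[[2.4,-0.07,0],[0,0,-3.3],1],[[2.4,-0.07,0],[0,0,-3.3],1],[[0,0,0],[0,0,0],1]]'; python3 f.py
```

```text
time: 33.58
tool_pos: [0.6783, 0.1622, 0.1032]
tool_rot: [[-0.707, 0.707, 0.002], [0.707, 0.707, 0.001], [-0.001, 0.002, -1.0]]
ft_force: [-0.5, 1.3, 1.1]
finger_gap: 0.127
gripper_force: 20.0
33.8333 [0.6784 0.1621 0.1032] F [-0.45  1.48  0.37] toolF [ 1.36  0.73 -0.37] M [ 0.245  0.071 -0.031] z [-8.e-04  2.e-03 -1.e+00]
```

```bash
python3 -m handwheel '[[[2.4,-0.07,0],[0,0,-3.3],1],[[2.4,-0.07,0],[0,0,-3.3],1],[[2.4,-0.07,0],[0,0,-3.3],1],[[2.4,-0.07,0],[0,0,-3.3],1],[[2.4,-0.07,0],[0,0,-3.3],1],[[2.4,-0.07,0],[0,0,-3.3],1],[[2.4,-0.07,0],[0,0,-3.3],1],[[2.4,-0.07,0],[0,0,-3.3],1],[[2.4,-0.07,0],[0,0,-3.3],1],[[0,0,0],[0,0,0],1]]'; python3 f.py; python3 - <<'E'
from h import *
t=bot.sense()["tool_pos"];v=t[:2]-np.array([.6492,.1327]);print(np.hypot(*v),np.degrees(np.arctan2(v[1],v[0])))
E
```

```text
time: 34.67
tool_pos: [0.6596, 0.1734, 0.1032]
tool_rot: [[-0.965, 0.264, 0.002], [0.264, 0.965, 0.002], [-0.001, 0.002, -1.0]]
ft_force: [0.2, 3.7, -0.3]
finger_gap: 0.131
gripper_force: 19.9
34.9167 [0.6596 0.1734 0.1032] F [ 0.18  4.38 -0.11] toolF [0.98 4.27 0.12] M [ 0.736 -0.086  0.003] z [-9.e-04  2.e-03 -1.e+00]
0.04202802589780569 75.65250255614635
```

The keeper is at about 1.58 rad. I relieve the radial load, open and withdraw.

```bash
python3 -m handwheel '[[[0,1.2,0],[0,0,0],1],[[0,0,0],[0,0,0],1],[[0,0,0],[0,0,0],0.8],[[0,0,0],[0,0,0],0.7],[[0,0,0],[0,0,0],0.7],[[0,0,0],[0,0,0],0.7],[[0,0,-5],[0,0,0],0.7],[[0,0,-10],[0,0,0],0.7],[[0,0,-15],[0,0,0],0.7],[[0,0,-20],[0,0,0],0.7],[[0,0,-20],[0,0,0],0.7],[[0,0,-20],[0,0,0],0.7]]'
python3 -m handwheel '[[[25,-10,-15],[0,0,0],0.7],[[30,-10,-5],[0,0,0],0.7],[[20,-5,0],[0,0,0],0.7],[[0,0,0],[0,0,0],0.7],[[0,0,0],[0,0,0],0.7],[[0,0,0],[0,0,0],0.7]]'
python3 - <<'E'
from h import *
s=bot.sense();print(s["tool_pos"])
c=cam("wrist");p,d=bot.camera("wrist");cv2.imwrite("pics/w9.png",p);P=cloud(c,d)
O=np.array([.6233,.0365]);po=np.array([.6492,.1327]);u=(O-po)/np.hypot(*(O-po))
for n,q in(("knob pred",[*(po-.042*u),.128]),("nose",[*(po+.07*u),.088]),("bar",[*(po+.04*u),.088]),("disc",[*(O+.035*np.array([u[1],-u[0]])),.078])):
    v=proj(c,[q])[0];i,j=v.round().astype(int);print(n,v.round(1),p[j,i] if 0<=j<400 and 0<=i<640 else None,P[j,i].round(4) if 0<=j<400 and 0<=i<640 else None)
hsv=cv2.cvtColor(p,cv2.COLOR_BGR2HSV)
v=proj(c,[[*(po-.042*u),.128]])[0].astype(int);m=np.zeros(d.shape,np.uint8);m[max(v[1]-25,0):v[1]+25,max(v[0]-25,0):v[0]+25]=255
m&=((hsv[...,1]<40)&(hsv[...,2]>190)).astype(np.uint8)*255
for ct in cv2.findContours(m,0,1)[0]:
    if cv2.contourArea(ct)>30:
        w=plane(c,[cv2.minEnclosingCircle(ct)[0]],.128)[0][:2];print("knob?",cv2.minEnclosingCircle(ct),w,np.hypot(*(w-po)),np.degrees(np.arctan2(*(w-po)[::-1])))
w=P.reshape(-1,3);r=np.hypot(*(w[:,:2]-O).T)
for zl,zh in((.074,.0815),(.0825,.093)):
    q=w[(w[:,2]>zl)&(w[:,2]<zh)&(r<.047)&(r>.02)];print(zl,len(q),q.mean(0) if len(q) else "")
E
```

```text
time: 35.92
tool_pos: [0.6594, 0.1736, 0.1951]
tool_rot: [[-0.965, 0.264, 0.001], [0.264, 0.965, -0.0], [-0.001, 0.0, -1.0]]
ft_force: [-0.3, -0.6, -0.4]
finger_gap: 0.298
gripper_force: 0.0
time: 36.42
tool_pos: [0.5813, 0.1694, 0.214]
tool_rot: [[-0.965, 0.264, 0.003], [0.264, 0.965, 0.0], [-0.002, 0.001, -1.0]]
ft_force: [-0.1, 0.6, 0.5]
finger_gap: 0.301
gripper_force: 0.0
[0.58130868 0.16942621 0.2140269 ]
knob pred [345.3 281.9] [38 37 38] [0.5916 0.1793 0.2359]
nose [235.7 261.4] [235 231 228] [0.6309 0.0653 0.0873]
bar [264.1 261.3] [46 44 43] [0.5678 0.1468 0.2417]
disc [207.5 227. ] [238 234 231] [0.5897 0.0459 0.0775]
knob? ((323.5, 274.5), 3.8079864978790283) [0.64739128 0.15588328] 0.023253732308183728 94.46107948811652
knob? ((357.73529052734375, 269.26470947265625), 6.031310081481934) [0.65044297 0.18723667] 0.054550830333104594 88.69436745857209
knob? ((329.0, 261.5), 10.547611236572266) [0.63599175 0.16404969] 0.03401854226040107 112.84666014849394
0.074 2838 [0.60759822 0.03829166 0.07804732]
0.0825 310 [0.63103978 0.07223013 0.08783094]
```

The nose reads at z = 87 mm over the disc. One clear check from the top camera after backing away.

```bash
python3 -m handwheel '[[[20,20,-10],[0,0,0],0.7],[[20,35,0],[0,0,0],0.7],[[20,35,0],[0,0,0],0.7],[[20,35,0],[0,0,0],0.7],[[20,35,0],[0,0,0],0.7],[[20,35,0],[0,0,0],0.7],[[20,35,0],[0,0,0],0.7],[[10,15,0],[0,0,0],0.7],[[0,0,0],[0,0,0],0.7],[[0,0,0],[0,0,0],0.7]]'|head -2
python3 - <<'E'
from h import *
c=cam("top");p,d=bot.camera("top");cv2.imwrite("pics/t10.png",p);hsv=cv2.cvtColor(p,cv2.COLOR_BGR2HSV)
po=np.array([.649,.1324]);th=np.radians(75)
e=np.array([np.cos(th),np.sin(th)])
v=proj(c,[[*(po+.042*e),.128]])[0];print("knob pred",v)
x,y=v.round().astype(int);m=np.zeros(d.shape,np.uint8);m[y-8:y+9,x-8:x+9]=255;m&=((hsv[...,1]<45)&(hsv[...,2]>190)).astype(np.uint8)*255
for ct in cv2.findContours(m,0,1)[0]:
    uv=cv2.minEnclosingCircle(ct);w=plane(c,[uv[0]],.128)[0][:2]-po;print(uv,np.hypot(*w),np.degrees(np.arctan2(w[1],w[0])))
# bar between post and disc: grey over wood board
k=(hsv[...,1]<45)&(hsv[...,2]>150);v,u=np.nonzero(k);q=plane(c,np.c_[u,v],.088)[:,:2]-po
a=-q@e;b=q@np.array([-e[1],e[0]])
for lo,hi in((.012,.024),(.024,.036),(.036,.048)):
    s=(a>lo)&(a<hi)&(abs(b)<.02);print(lo,s.sum(),b[s].mean() if s.any() else 0,b[s].min() if s.any() else 0,b[s].max() if s.any() else 0)
E
```

```text
time: 37.3
tool_pos: [0.5006, 0.4464, 0.2221]
knob pred [275.7464584  136.28880798]
((275.0, 141.5), 0.5001000165939331) 0.042380282816354226 94.80914406808665
((280.71429443359375, 142.0), 3.8466386795043945) 0.027346650554321093 100.2393927423017
((275.78570556640625, 136.35714721679688), 1.8211874961853027) 0.04184550479160859 75.2109729498145
0.012 24 -0.00012210268142349165 -0.007718419091198297 0.007384575128869754
0.024 24 -0.0006727344419250946 -0.007887379939652425 0.007209613069643146
0.036 25 -0.0005426520450317395 -0.008056199582022359 0.007034796971349932
```

The knob is at 75.2° and the bar is centred on the post-to-rod line, so the keeper stands at about 1.57 rad. I hand in.

```bash
python3 -c "
from rig import bot
print(bot.finish_job())"
```

```text
the job is handed in; nothing more can be done
None
```

The job is handed in after about 37 s: the plate lies flat and released on the brass tier's rim, the keeper's nose is over it at about 1.57 rad, and nothing else was touched.

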